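Stack the kiln shelves square in the corner

TASK

Put the kiln furniture away: stand the prop that was left on the pile of kiln shelves upright in the prop tray with the others, and slide the loose shelf off the plank across on to the pile, without lifting it or letting it tip. Leave the three shelves as one squared pile, flush with each other and pushed fully home against both upstands of the stacking corner, and do not disturb the bowl on the plank or knock over the props in the tray.

Things in the scene. Friction and masses are not known exactly. Their poses are not given: they have to be found in the camera images.
- corner_in (a point): Stacking corner: fixed board 210 x 210 mm, 18 mm thick, with wooden upstands 20 mm thick and 52 mm high along its far (+x) and right (-y) sides. Point: inside corner of the upstands, on the board's top. x points into the far upstand, y left along it, z up; board reaches 190 mm to -x and to +y. A shelf fully home has its centre at x -80, y +80 mm.
- plank_edge (a point): Ware plank, fixed: 620 x 240 mm, flat top 48 mm above the bench, 4 mm above the top of the two piled shelves. Point: on top, at the long edge facing the stacking corner; x along the edge, parallel to the corner's x, y across it, away from the corner. It spans x -150 to 470, y 0 to 240 mm. From this edge to a shelf fully home in the corner is an open gap of 64 to 70 mm; the corner's board fills its first 30 mm.
- shelf_low_mid (a point): Bottom shelf of the pile: a plain ceramic slab 160 x 160 x 13 mm, about 0.4 kg, too wide to span with the fingers; slides when an edge is pushed. Point: its centre, half-way up; x, y along its edges, z up. Lies on the stacking corner's board, askew and clear of the upstands by up to 25 mm.
- shelf_upper_mid (a point): Second shelf of the pile: a plain ceramic slab 160 x 160 x 13 mm, about 0.4 kg, too wide to span with the fingers; slides when an edge is pushed. Point: its centre, half-way up; x, y along its edges, z up. Lies askew on the bottom shelf.
- shelf_loose_mid (a point): Loose shelf: a plain ceramic slab 160 x 160 x 13 mm, about 0.4 kg, too wide to span with the fingers; slides when an edge is pushed. Point: its centre, half-way up; x, y along its edges, z up. Lies turned by up to 15 degrees on the ware plank beside the stacking corner.
- prop_left_mid (a point): Kiln prop: upright ceramic tube, diameter 44 mm, 60 mm tall, 0.14 kg. Point: its centre, half-way up; z along its axis. It stands on the second shelf of the pile.
- tray_in (a point): Prop tray: fixed open wooden box on the bench, on the plank's other side, 230 (x) by 160 mm (y) outside, 32 mm high, walls and floor 6 mm thick. Point: centre of its inner floor, 6 mm above the bench; x along its long side, z up.
- prop_stock1_mid (a point): Kiln prop: upright ceramic tube, diameter 44 mm, 60 mm tall, 0.14 kg. Point: its centre, half-way up; z along its axis. It already stands in the prop tray, in the half nearer the robot; leave it standing.
- prop_stock2_mid (a point): Kiln prop: upright ceramic tube, diameter 44 mm, 60 mm tall, 0.14 kg. Point: its centre, half-way up; z along its axis. It already stands in the prop tray, in the half farther from the robot; leave it standing.
- bowl_near_mid (a point): A biscuit-fired bowl, mouth diameter 120 mm, 60 mm tall, standing on the plank next to the loose shelf, on the side away from the robot; leave it alone. Point: on its axis, half-way up.
Things that resemble listed ones, but are neither listed nor needed, are in the scene too. What is shaped like the part that bears shelf_loose_mid but purple or red is not meant.

How it is judged:
By the outcome, as a careful person would: the job done as asked, in the order asked, and still so for the second after the job is handed in, with the robot touching nothing.
It also fails if it takes over 72 s, if anything falls off the work surface, if the arm or the gripper's body presses on something with over 40 N, if the wrist force passes 120 N, or if a joint passes its speed limit or range.

ROBOT

A 6-joint arm with a two-finger parallel gripper is mounted at the origin on the work surface. World frame = base frame: x ahead of the robot, y to its left, z up, the work surface at z = 0. Lengths are in m, angles in rad, forces in N, time in s.
With the tool pointing down it reaches from about 0.15 to 0.775 m from the base axis. Payload 6.1 kg.
Tool frame: the origin (TCP) lies on the centre line of the jaws, within the pads' length; the fingertips stand ctrl.finger_overhang ahead of it and the grasp point (between the pads) lies 5 mm behind it (ctrl.finger_overhang is the distance from the TCP to the fingertips, in m); z points along the fingers, y is the line along which they close (so a half turn about z gives the same grasp; the last joint's range is limited). The gripper opens to 85 mm and grips with 20 to 120 N. Pads are 22 mm wide; open, the fingers measure 114 mm over their backs; the gripper's body (76 mm by 85 mm) begins 54 mm behind the grasp point. The pads swing forward as they close: fully open they stand 13 mm farther back than shut.
Start: joints at [1.284, 0.126, -0.04, 1.405, 0, 1.571], TCP at [0.149, 0.504, 0.245] pointing down, gripper open.
Joint ranges: [-2.72, 2.72], [-0.95, 1.95], [-1.27, 1.35], [-1.78, 2.02], [-1.46, 1.47], [-3.14, 3.14]. Speed limits (rad/s): [2.39, 2.39, 3.01, 3.14, 3.14, 3.14].

INTERFACE

Orientations are given as a rotation vector (axis times angle).
In Python, from bench import ctrl, vision gives the robot as it stands. The module is installed in compiled form; this text tells all that it offers.
- The arm moves only by the tool step_arm, never from a script. Its argument "series" is a list of rows, each an object with "claw": the finger opening in m, from 0 to 0.0854; "dp": the shift along the tool's x, y, z in m, a list of three; "twist": the turn, a rotation vector about the tool's x, y, z in degrees, a list of three. In form: [{"claw": claw, "dp": [tx, ty, tz], "twist": [ax, ay, az]}, ...]. A call has exactly 8 rows; each row shifts and turns the commanded pose from where the row before left it, along the tool's axes as they then stand; what a row does not reach is not made up. A row lasts 1/8 s, in which the tool goes at most 62.5 mm and 10.7 degrees, less where a joint would pass 70% of its speed; a pose out of reach is approached as far as the arm can. A call is refused whole if a number of a shift passes 0.0625 or a number of a turn 10.7, either way. A call with a gripper value outside its range is refused whole. The fingers move at their own pace and stop on an object; "force" is the grip in N (left out, the last holds). Time passes only in rows, so rows that do not move let the fingers close, or fill a call up. It gives the time, the measured TCP pose, the force, the opening and the grip force at its end, in the units of the state.
- ctrl.state(): the state, without advancing time (a new reading comes with each control period).
- vision.read_camera(name): name is "scene" or "top"; returns the picture (400x640x3 uint8, red, green, blue); there is no depth.
- vision.camera_info(name): a dict with "fx", "fy", "cx", "cy" (pixels), "dist" ([k1, k2, p1, p2, k3] as OpenCV has them; the pictures are not rectified), "rvec" (rotation vector, rad) and "tvec" (3), from world to camera coordinates, as OpenCV has them. Camera axes: x right, y down, z forward; pixel columns grow to the right and rows downward; lengths in m; the calibration is good to about 2 mm. A picture is of the moment at which its call begins. camera_info takes no time and is no camera call.
- ctrl.finish_job(): hands the job in; it is judged then, once.
The state is a dict: "clock": time; "joints": joint angles; "qd": joint speeds; "joint_efforts": joint torques, N m; "position": TCP position; "ee_rot": TCP orientation; "force": force on the tool from outside, world axes, zero at the start; "moment": the same for the moment, N m; "width": finger opening in m; "grip_force": force on a finger pad.
Only numpy, scipy, OpenCV 4.12 (cv2) and the standard library are available. Lean on these libraries where they do the work, as an engineer would, in place of code of your own. Each camera call takes 0.05 s, during which the arm holds its last target. There are 200 camera calls.

## Working session

There is one attempt and no reset: what is moved stays moved. The work goes in short steps, Python scripts to look and compute and a tool call to move; the robot and the scene stay as the last step left them, time stands still between calls to the robot, and variables do not carry over. Pictures are saved under pics/ and viewed, at most 10 in all, crops included, and the job is handed in when it is done.

Besides the shell and the picture viewer there is one more tool, called after "Request:" as name([rows], argument=value, ...), one row to a line, values as JSON. step_arm: Moves the arm, as the interface text tells. Its arguments: {"type":"object","properties":{"series":{"type":"array"},"force":{"type":"number"}},"required":["series"]}

```bash
mkdir -p pics
python3 - <<'E'
from bench import ctrl, vision
import cv2
for n in("scene","top"):
    im=vision.read_camera(n); cv2.imwrite(f"pics/{n}0.png",im[:,:,::-1]); print(n,vision.camera_info(n))
print(ctrl.state(),ctrl.finger_overhang)
E
```

```text
scene {'fx': 389.6519278958851, 'fy': 389.6519278958851, 'cx': 321.51043871375924, 'cy': 199.86031763520623, 'dist': array([0.02036065, 0.        , 0.        , 0.        , 0.        ]), 'rvec': array([ 2.52008558,  0.73027857, -0.21426103]), 'tvec': array([-0.41561827, -0.19921834,  1.26280157])}
top {'fx': 520.3211401972267, 'fy': 520.3211401972267, 'cx': 327.30828421443977, 'cy': 200.63277616252503, 'dist': array([0.04912149, 0.        , 0.        , 0.        , 0.        ]), 'rvec': array([ 2.12888367, -2.11605895,  0.17883064]), 'tvec': array([-0.01652173,  0.49128538,  1.50985712])}
{'clock': 0.1, 'joints': array([ 1.28398617e+00,  1.26326594e-01, -4.05102381e-02,  1.40544209e+00,
       -1.71699376e-05,  1.57081210e+00]), 'qd': array([-8.92005272e-04, -2.27215261e-03,  2.37570738e-03, -7.46723176e-04,
       -1.04459588e-03,  8.43932846e-05]), 'joint_efforts': array([-4.78721213e-04, -4.36904025e+01,  3.53605592e+01,  1.36272065e-02,
        1.26979926e-04, -3.63507795e-06]), 'position': array([0.14842003, 0.50320028, 0.24460125]), 'ee_rot': array([-4.48974305e-01, -3.10914727e+00,  2.30866082e-03]), 'force': array([ 1.26021666, -0.13894333, -0.06396434]), 'moment': array([-0.01337516, -0.02086743,  0.02743962]), 'grip_force': 0.0, 'width': 0.0853890602002091} 0.014
```

View pics/top0.png

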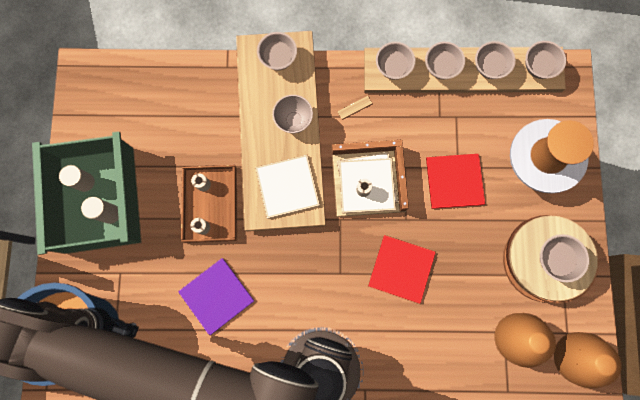

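View pics/scene0.png

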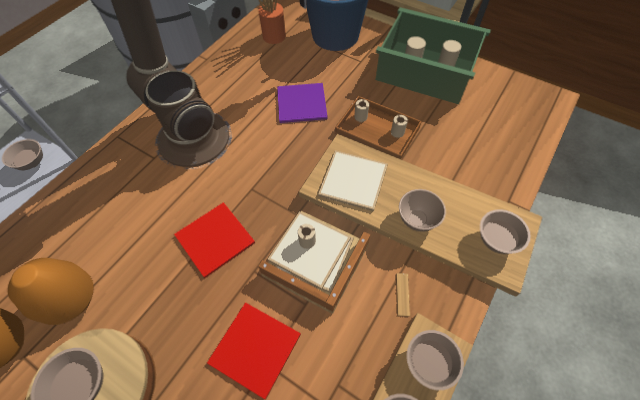

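The top view shows the loose white shelf at about (288,186) on the plank, the pile at (367,185) with the left prop at (365,187), the tray at (209,204) with props at (199,181) and (199,226), and the bowl at (293,114). Possible mix-ups:
- **Shelf:** the purple slab (217,297) and red slabs (456,180) and (402,269) are excluded by colour. The choice is the white one at (288,186).
- **Prop:** the stock props in the tray, and the cups in the green crate at (70,176) and (92,208). The choice is the one on the pile at (365,187).
- **Tray:** the green crate is excluded. The choice is the brown box at (209,204).

Next I'll check these in a close crop.

```bash
python3 - <<'E'
import cv2
im=cv2.imread("pics/top0.png")
cv2.imwrite("pics/c1.png",cv2.resize(im[130:240,250:410],None,fx=5,fy=5,interpolation=cv2.INTER_CUBIC))
cv2.imwrite("pics/c2.png",cv2.resize(im[90:250,170:330],None,fx=3.75,fy=3.75,interpolation=cv2.INTER_CUBIC))
E
cat > h.py <<'E'
import numpy as np, cv2
from bench import ctrl, vision
from scipy.spatial.transform import Rotation as R
def ray(n,uv):
    c=vision.camera_info(n);K=np.array([[c['fx'],0,c['cx']],[0,c['fy'],c['cy']],[0,0,1]])
    p=cv2.undistortPoints(np.array([[uv]],float),K,c['dist'])[0,0]
    Rm=cv2.Rodrigues(c['rvec'])[0]; o=-Rm.T@c['tvec']; return o,Rm.T@np.array([p[0],p[1],1])
def at(n,uv,z):
    o,d=ray(n,uv); return o+d*(z-o[2])/d[2]
def proj(n,P):
    c=vision.camera_info(n);K=np.array([[c['fx'],0,c['cx']],[0,c['fy'],c['cy']],[0,0,1]])
    return cv2.projectPoints(np.array(P,float).reshape(-1,3),c['rvec'],c['tvec'],K,c['dist'])[0][:,0]
E
```

```text
(no output)
```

View pics/c1.png

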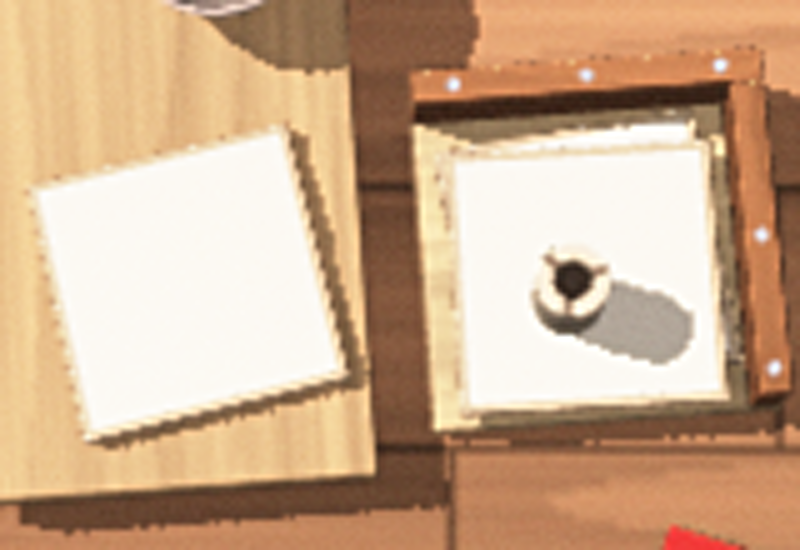

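View pics/c2.png

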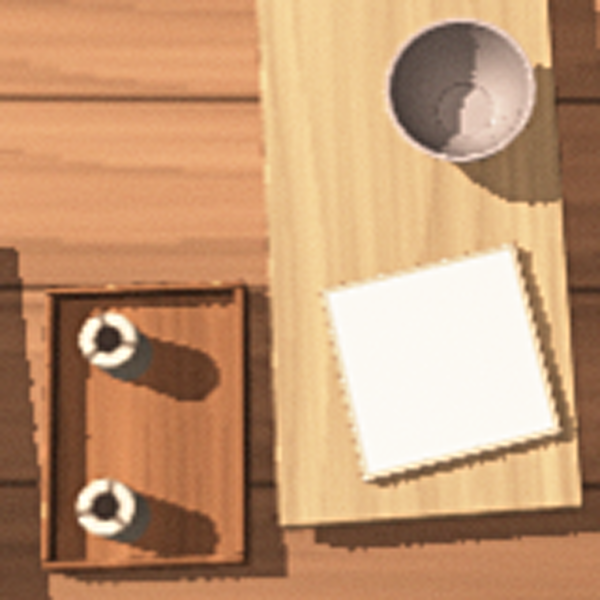

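The crops confirm the choice: the only white shelf on the plank, and a slotted prop on the upper shelf with its top at c1 (571,278). The upstands are on the far and right sides, and the tray's free half is on its right, at about c2 (185,420).

```bash
cat > m.py <<'E'
from h import *
def A(c,uv,z):
    s,ox,oy=(5,250,130) if c==1 else (3.75,170,90)
    return at("top",((uv[0]+.5)/s-.5+ox,(uv[1]+.5)/s-.5+oy),z)
def sh(name,c,pts,z):
    P=np.array([A(c,p,z)[:2] for p in pts]);e=[P[(i+1)%len(P)]-P[i] for i in range(len(P))]
    print(name,P.mean(0).round(4),[round(np.linalg.norm(x)*1000) for x in e],[round(np.degrees(np.arctan2(x[1],x[0])),1) for x in e]);print(P.round(3).tolist())
sh("loose",1,[(35,188),(285,127),(347,375),(90,434)],.061)
sh("upper",1,[(452,158),(708,143),(727,398),(470,410)],.044)
sh("upst70",1,[(415,103),(728,88),(752,398)],.070)
sh("board",1,[(415,125),(435,430)],.018)
sh("lowedge",1,[(460,150),(690,122)],.031)
sh("plank",1,[(348,100),(374,473),(0,498)],.048)
sh("tray",2,[(48,290),(244,287),(244,563),(45,567)],.032)
for n,c,p,z in [("prop",1,(571,278),.104),("st1",2,(107,507),.066),("st2",2,(107,340),.066),("bowl",2,(461,90),.108)]: print(n,A(c,p,z).round(4))
E
python3 m.py; python3 -c "
from h import *
print(R.from_rotvec(ctrl.state()['ee_rot']).as_matrix().round(3))"
```

```text
loose [0.5331 0.1049] [154, 156, 155, 153] [np.float64(-75.6), np.float64(-165.6), np.float64(103.4), np.float64(14.0)]
[[0.589, 0.198], [0.627, 0.049], [0.476, 0.011], [0.44, 0.161]]
upper [ 0.5402 -0.1335] [155, 156, 153, 155] [np.float64(-86.3), np.float64(-176.7), np.float64(93.0), np.float64(4.1)]
[[0.613, -0.051], [0.623, -0.206], [0.467, -0.215], [0.458, -0.062]]
upst70 [ 0.584  -0.1567] [187, 188, 266] [np.float64(-87.0), np.float64(-176.6), np.float64(48.1)]
[[0.64, -0.029], [0.65, -0.215], [0.462, -0.226]]
board [ 0.5454 -0.0351] [191, 191] [np.float64(-176.1), np.float64(3.9)]
[[0.641, -0.029], [0.45, -0.042]]
lowedge [ 0.6304 -0.1264] [142, 142] [np.float64(-82.6), np.float64(97.4)]
[[0.621, -0.056], [0.639, -0.197]]
plank [0.4905 0.0739] [229, 221, 317] [np.float64(-175.6), np.float64(94.2), np.float64(-39.8)]
[[0.648, 0.012], [0.42, -0.006], [0.404, 0.215]]
tray [0.4846 0.3441] [159, 225, 157, 225] [np.float64(-88.8), np.float64(-177.8), np.float64(91.4), np.float64(2.7)]
[[0.595, 0.428], [0.599, 0.27], [0.374, 0.261], [0.37, 0.418]]
prop [ 0.5263 -0.1191  0.104 ]
st1 [0.4137 0.3625 0.066 ]
st2 [0.5467 0.3693 0.066 ]
bowl [0.74   0.0899 0.108 ]
[[-0.959  0.283 -0.   ]
 [ 0.283  0.959 -0.001]
 [-0.    -0.001 -1.   ]]
```

Request:
step_arm([
  {"claw": 0.0854, "dp": [0, 0, 0], "twist": [0, 0, 8.75]},
  {"claw": 0.0854, "dp": [0, 0, 0], "twist": [0, 0, 8.75]},
  {"claw": 0.0854, "dp": [0, 0, 0], "twist": [0, 0, 8.75]},
  {"claw": 0.0854, "dp": [0, 0, 0], "twist": [0, 0, 8.75]},
  {"claw": 0.0854, "dp": [0, 0, 0], "twist": [0, 0, 8.75]},
  {"claw": 0.0854, "dp": [0, 0, 0], "twist": [0, 0, 8.75]},
  {"claw": 0.0854, "dp": [0, 0, 0], "twist": [0, 0, 8.75]},
  {"claw": 0.0854, "dp": [0, 0, 0], "twist": [0, 0, 8.75]},
])

```text
clock: 1.1
position: [0.1484, 0.5033, 0.2448]
ee_rot: [2.157, 2.284, -0.001]
force: [0.4, -0.3, -1.3]
width: 0.085
grip_force: 0.0
```

Request:
step_arm([
  {"claw": 0.0854, "dp": [-0.045, 0.024, 0], "twist": [0, 0, 0]},
  {"claw": 0.0854, "dp": [-0.045, 0.024, 0], "twist": [0, 0, 0]},
  {"claw": 0.0854, "dp": [-0.045, 0.024, 0], "twist": [0, 0, 0]},
  {"claw": 0.0854, "dp": [-0.045, 0.024, 0], "twist": [0, 0, 0]},
  {"claw": 0.0854, "dp": [-0.045, 0.024, 0], "twist": [0, 0, 0]},
  {"claw": 0.0854, "dp": [-0.045, 0.024, 0], "twist": [0, 0, 0]},
  {"claw": 0.0854, "dp": [-0.045, 0.024, 0], "twist": [0, 0, 0]},
  {"claw": 0.0854, "dp": [-0.045, 0.024, 0], "twist": [0, 0, 0]},
])

```text
clock: 2.1
position: [0.363, 0.1546, 0.2452]
ee_rot: [-2.151, -2.29, -0.0]
force: [1.0, 0.3, -0.9]
width: 0.085
grip_force: 0.0
```

Request:
step_arm([
  {"claw": 0.0854, "dp": [-0.0472, 0.0243, 0], "twist": [0, 0, 0]},
  {"claw": 0.0854, "dp": [-0.0472, 0.0243, 0], "twist": [0, 0, 0]},
  {"claw": 0.0854, "dp": [-0.0472, 0.0243, 0], "twist": [0, 0, 0]},
  {"claw": 0.0854, "dp": [-0.0472, 0.0243, 0], "twist": [0, 0, 0]},
  {"claw": 0.0854, "dp": [-0.0472, 0.0243, 0], "twist": [0, 0, 0]},
  {"claw": 0.0854, "dp": [-0.0472, 0.0243, 0], "twist": [0, 0, 0]},
  {"claw": 0.0854, "dp": [0, 0, 0.05], "twist": [0, 0, 0]},
  {"claw": 0.0854, "dp": [0, 0, 0.05], "twist": [0, 0, 0]},
])

```text
clock: 3.1
position: [0.5261, -0.1183, 0.1438]
ee_rot: [2.153, 2.287, 0.001]
force: [0.2, -0.6, -0.7]
width: 0.0856
grip_force: 0.0
```

```bash
cat >> h.py <<'E'
def to(x,y,z=None,yaw=None):
    s=ctrl.state();p=s['position'];M=R.from_rotvec(s['ee_rot']).as_matrix()
    th=np.degrees(np.arctan2(M[1,1],M[0,1]));z=p[2] if z is None else z
    print('pos',p.round(4),'yaw',th.round(2),'tilt',M[:,2].round(3),'F',s['force'].round(1),'t',s['clock'],'q',s['joints'].round(2))
    print('dp',(M.T@(np.array([x,y,z])-p)).round(4),'twistz',None if yaw is None else round(th-yaw,2))
E
python3 -c "
from h import *
to(.5263,-.1191,.08,3.7)
im=vision.read_camera('scene')
cv2.imwrite('pics/g.png',cv2.resize(im[170:320,230:400],None,fx=4,fy=4,interpolation=cv2.INTER_CUBIC)[:,:,::-1])"
```

```text
pos [ 0.5261 -0.1183  0.1438] yaw 3.47 tilt [ 0.001 -0.    -1.   ] F [ 0.2 -0.6 -0.7] t 3.1 q [-0.22  0.17 -0.21  1.19  0.    1.29]
dp [-0.0008  0.0001  0.0638] twistz -0.23
```

View pics/g.png

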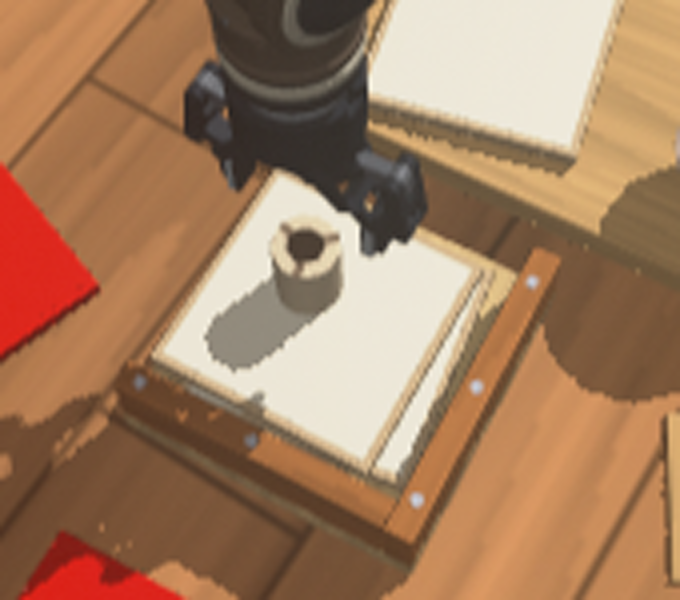

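The crop shows the fingers straddling the prop, whose top is at about (306,243). I'll descend and grip it.

Request:
step_arm([
  {"claw": 0.0854, "dp": [-0.0008, 0, 0.03], "twist": [0, 0, 0]},
  {"claw": 0.0854, "dp": [0, 0, 0.024], "twist": [0, 0, 0]},
  {"claw": 0.0854, "dp": [0, 0, 0.01], "twist": [0, 0, 0]},
  {"claw": 0.03, "dp": [0, 0, 0], "twist": [0, 0, 0]},
  {"claw": 0.03, "dp": [0, 0, 0], "twist": [0, 0, 0]},
  {"claw": 0.03, "dp": [0, 0, 0], "twist": [0, 0, 0]},
  {"claw": 0.03, "dp": [0, 0, 0], "twist": [0, 0, 0]},
  {"claw": 0.03, "dp": [0, 0, 0], "twist": [0, 0, 0]},
], force=30)

```text
clock: 4.15
position: [0.5265, -0.1184, 0.0827]
ee_rot: [2.15, 2.288, 0.002]
force: [-0.5, 0.6, 5.7]
width: 0.0434
grip_force: 31.2
```

Request:
step_arm([
  {"claw": 0.03, "dp": [0, 0, -0.03], "twist": [0, 0, 0]},
  {"claw": 0.03, "dp": [0, 0, -0.06], "twist": [0, 0, 0]},
  {"claw": 0.03, "dp": [0.02, 0, -0.01], "twist": [0, 0, 0]},
  {"claw": 0.03, "dp": [0.045, -0.002, 0], "twist": [0, 0, 0]},
  {"claw": 0.03, "dp": [0.05, -0.002, 0], "twist": [0, 0, 0]},
  {"claw": 0.03, "dp": [0.05, -0.002, 0], "twist": [0, 0, 0]},
  {"claw": 0.03, "dp": [0.05, -0.002, 0], "twist": [0, 0, 0]},
  {"claw": 0.03, "dp": [0.05, -0.002, 0], "twist": [0, 0, 0]},
])

```text
clock: 5.15
position: [0.4982, 0.1476, 0.1805]
ee_rot: [-2.15, -2.289, 0.001]
force: [0.7, -0.2, -1.4]
width: 0.0433
grip_force: 31.2
```

```bash
python3 -c "
from h import *
to(.485,.325,.0455,3.0);print(ctrl.state()['width'])"
```

```text
pos [0.4982 0.1476 0.1805] yaw 3.58 tilt [-0.001 -0.    -1.   ] F [ 0.7 -0.2 -1.4] t 5.15 q [ 0.29  0.12 -0.18  1.26  0.    1.8 ]
dp [ 0.1779 -0.002   0.1349] twistz 0.58
0.04330843623064194
```

Request:
step_arm([
  {"claw": 0.03, "dp": [0.055, -0.001, 0], "twist": [0, 0, 0]},
  {"claw": 0.03, "dp": [0.055, -0.001, 0], "twist": [0, 0, 0]},
  {"claw": 0.03, "dp": [0.05, 0, 0], "twist": [0, 0, 0]},
  {"claw": 0.03, "dp": [0.018, 0, 0.03], "twist": [0, 0, 0]},
  {"claw": 0.03, "dp": [0, 0, 0.045], "twist": [0, 0, 0]},
  {"claw": 0.03, "dp": [0, 0, 0.04], "twist": [0, 0, 0]},
  {"claw": 0.03, "dp": [0, 0, 0.01], "twist": [0, 0, 0]},
  {"claw": 0.03, "dp": [0, 0, 0.004], "twist": [0, 0, 0]},
])

```text
clock: 6.15
position: [0.486, 0.3233, 0.0523]
ee_rot: [-2.151, -2.29, 0.001]
force: [0.4, 0.9, -1.5]
width: 0.0434
grip_force: 31.2
```

```bash
python3 -c "
from h import *
to(.485,.325,.0455,3.0);print(ctrl.state()['width'])"
```

```text
pos [0.486  0.3233 0.0523] yaw 3.58 tilt [-0. -0. -1.] F [ 0.4  0.9 -1.5] t 6.15 q [ 0.59  0.3  -0.25  1.02  0.    2.1 ]
dp [ 0.0017 -0.0008  0.0068] twistz 0.58
0.04335490941082621
```

Request:
step_arm([
  {"claw": 0.03, "dp": [0, 0, 0.002], "twist": [0, 0, 0]},
  {"claw": 0.03, "dp": [0, 0, 0.002], "twist": [0, 0, 0]},
  {"claw": 0.03, "dp": [0, 0, 0.001], "twist": [0, 0, 0]},
  {"claw": 0.03, "dp": [0, 0, 0.001], "twist": [0, 0, 0]},
  {"claw": 0.03, "dp": [0, 0, 0], "twist": [0, 0, 0]},
  {"claw": 0.03, "dp": [0, 0, 0], "twist": [0, 0, 0]},
  {"claw": 0.03, "dp": [0, 0, 0], "twist": [0, 0, 0]},
  {"claw": 0.03, "dp": [0, 0, 0], "twist": [0, 0, 0]},
])

```text
clock: 7.15
position: [0.4862, 0.3232, 0.0463]
ee_rot: [2.151, 2.289, -0.0]
force: [0.4, 0.6, -1.9]
width: 0.0434
grip_force: 31.2
```

Request:
step_arm([
  {"claw": 0.03, "dp": [0, 0, 0.001], "twist": [0, 0, 0]},
  {"claw": 0.03, "dp": [0, 0, 0.001], "twist": [0, 0, 0]},
  {"claw": 0.03, "dp": [0, 0, 0], "twist": [0, 0, 0]},
  {"claw": 0.05, "dp": [0, 0, 0], "twist": [0, 0, 0]},
  {"claw": 0.065, "dp": [0, 0, 0], "twist": [0, 0, 0]},
  {"claw": 0.065, "dp": [0, 0, 0], "twist": [0, 0, 0]},
  {"claw": 0.065, "dp": [0, 0, -0.02], "twist": [0, 0, 0]},
  {"claw": 0.065, "dp": [0, 0, -0.05], "twist": [0, 0, 0]},
])

```text
clock: 8.15
position: [0.4847, 0.3222, 0.1124]
ee_rot: [-2.15, -2.288, 0.009]
force: [1.3, 0.0, -0.1]
width: 0.0649
grip_force: 0.0
```

```bash
python3 -c "
from h import *
a=np.radians(14.2);n=np.array([-np.sin(a),np.cos(a)])
C=np.array([.5331,.1049]);print(C+n*(80+11+16)/1000)
to(*(C+n*.107),.12,14.2);print(ctrl.state()['width'])"
```

```text
[0.50685211 0.20863065]
pos [0.4847 0.3222 0.1124] yaw 3.56 tilt [-0.005 -0.003 -1.   ] F [ 1.3  0.  -0.1] t 8.15 q [ 0.59  0.27 -0.16  1.15 -0.    2.1 ]
dp [-0.1147  0.015  -0.0074] twistz -10.64
0.06488127730993484
```

Request:
step_arm([
  {"claw": 0.065, "dp": [0, 0, -0.02], "twist": [0, 0, 0]},
  {"claw": 0.065, "dp": [-0.038, 0.005, 0], "twist": [0, 0, 0]},
  {"claw": 0.0854, "dp": [-0.038, 0.005, 0], "twist": [0, 0, 0]},
  {"claw": 0.0854, "dp": [-0.038, 0.005, 0], "twist": [0, 0, 0]},
  {"claw": 0.0854, "dp": [0, 0, 0], "twist": [0, 0, -10.5]},
  {"claw": 0.0854, "dp": [0, 0, 0.03], "twist": [0, 0, 0]},
  {"claw": 0.0854, "dp": [0, 0, 0.025], "twist": [0, 0, 0]},
  {"claw": 0.0854, "dp": [0, 0, 0], "twist": [0, 0, 0]},
])

```text
clock: 9.15
position: [0.5069, 0.2097, 0.0775]
ee_rot: [-1.932, -2.475, 0.005]
force: [0.6, 0.7, -0.6]
width: 0.0853
grip_force: 0.0
```

```bash
python3 -c "
from h import *
to(.5069,.2086,.067,14.2)
im=vision.read_camera('scene')
cv2.imwrite('pics/g2.png',cv2.resize(im[80:240,290:450],None,fx=3.7,fy=3.7,interpolation=cv2.INTER_CUBIC)[:,:,::-1])"
```

```text
pos [0.5069 0.2097 0.0775] yaw 14.06 tilt [-0.004 -0.001 -1.   ] F [ 0.6  0.7 -0.6] t 9.15 q [ 0.39  0.23 -0.29  1.06  0.    1.72]
dp [-0.0011 -0.0002  0.0105] twistz -0.14
```

View pics/g2.png

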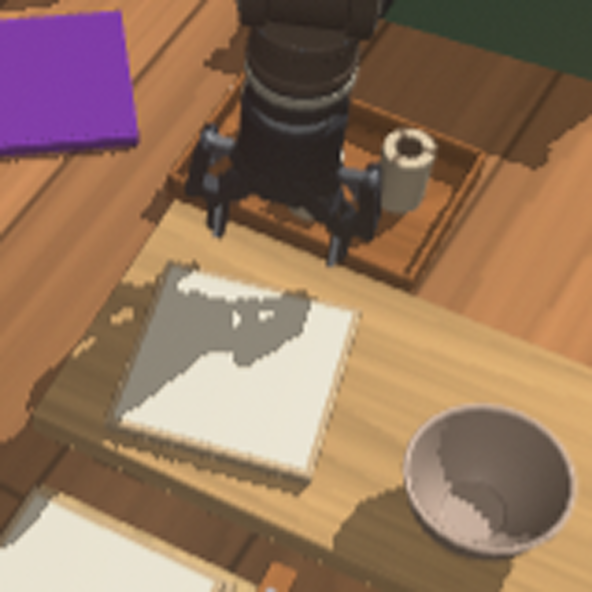

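The fingers stand clear, just behind the loose shelf (fingertips at crop (218,235) and (333,262)), and the far stock prop is still upright. I'll lower and feel for the plank.

Request:
step_arm([
  {"claw": 0.0854, "dp": [0, 0, 0.0015], "twist": [0, 0, 0]},
  {"claw": 0.0854, "dp": [0, 0, 0.0015], "twist": [0, 0, 0]},
  {"claw": 0.0854, "dp": [0, 0, 0.0015], "twist": [0, 0, 0]},
  {"claw": 0.0854, "dp": [0, 0, 0.0015], "twist": [0, 0, 0]},
  {"claw": 0.0854, "dp": [0, 0, 0.0015], "twist": [0, 0, 0]},
  {"claw": 0.0854, "dp": [0, 0, 0.0015], "twist": [0, 0, 0]},
  {"claw": 0.0854, "dp": [0, 0, 0.0015], "twist": [0, 0, 0]},
  {"claw": 0.0854, "dp": [0, 0, 0.0015], "twist": [0, 0, 0]},
])

```text
clock: 10.2
position: [0.5082, 0.2104, 0.0672]
ee_rot: [-1.933, -2.477, 0.0]
force: [-0.3, 0.2, 0.5]
width: 0.0856
grip_force: 0.0
```

```bash
python3 -c "
from h import *
for k in (0,.001,.014):
  for s in (-.043,.043):
    print(k,s,((proj('scene',[[.5069+s*.97,.2097+s*.243,.0775-k]])[0]-[290,80])*3.7).round())"
```

```text
0 -0.043 [221. 229.]
0 0.043 [326. 255.]
0.001 -0.043 [221. 230.]
0.001 0.043 [326. 256.]
0.014 -0.043 [220. 240.]
0.014 0.043 [324. 266.]
```

Request:
step_arm([
  {"claw": 0.0854, "dp": [0, 0, 0.001], "twist": [0, 0, 0]},
  {"claw": 0.0854, "dp": [0, 0, 0.001], "twist": [0, 0, 0]},
  {"claw": 0.0854, "dp": [0, 0, 0.001], "twist": [0, 0, 0]},
  {"claw": 0.0854, "dp": [0, 0, 0.001], "twist": [0, 0, 0]},
  {"claw": 0.0854, "dp": [0, 0, 0.001], "twist": [0, 0, 0]},
  {"claw": 0.0854, "dp": [0, 0, 0.001], "twist": [0, 0, 0]},
  {"claw": 0.0854, "dp": [0, 0, 0], "twist": [0, 0, 0]},
  {"claw": 0.0854, "dp": [0, 0, 0], "twist": [0, 0, 0]},
])

```text
clock: 11.2
position: [0.5083, 0.2104, 0.0613]
ee_rot: [1.933, 2.477, 0.0]
force: [0.1, 0.8, 0.1]
width: 0.0854
grip_force: 0.0
```

Request:
step_arm([
  {"claw": 0.0854, "dp": [0, 0, 0.001], "twist": [0, 0, 0]},
  {"claw": 0.0854, "dp": [0, 0, 0.001], "twist": [0, 0, 0]},
  {"claw": 0.0854, "dp": [0, 0, 0.001], "twist": [0, 0, 0]},
  {"claw": 0.0854, "dp": [0, 0, 0.001], "twist": [0, 0, 0]},
  {"claw": 0.0854, "dp": [0, 0, 0.001], "twist": [0, 0, 0]},
  {"claw": 0.0854, "dp": [0, 0, 0.001], "twist": [0, 0, 0]},
  {"claw": 0.0854, "dp": [0, 0, 0], "twist": [0, 0, 0]},
  {"claw": 0.0854, "dp": [0, 0, 0], "twist": [0, 0, 0]},
])

```text
clock: 12.2
position: [0.5082, 0.2104, 0.0553]
ee_rot: [1.933, 2.477, -0.0]
force: [0.4, -0.4, 0.2]
width: 0.0852
grip_force: 0.0
```

Request:
step_arm([
  {"claw": 0.0854, "dp": [0, 0, 0.002], "twist": [0, 0, 0]},
  {"claw": 0.0854, "dp": [-0.008, 0, 0], "twist": [0, 0, 0]},
  {"claw": 0.0854, "dp": [-0.008, 0, 0], "twist": [0, 0, 0]},
  {"claw": 0.0854, "dp": [-0.008, 0, 0], "twist": [0, 0, 0]},
  {"claw": 0.0854, "dp": [-0.01, 0, 0], "twist": [0, 0, 1]},
  {"claw": 0.0854, "dp": [-0.01, 0, 0], "twist": [0, 0, 1]},
  {"claw": 0.0854, "dp": [-0.01, 0, 0], "twist": [0, 0, 1]},
  {"claw": 0.0854, "dp": [-0.01, 0, 0], "twist": [0, 0, 1]},
])

```text
clock: 13.2
position: [0.5229, 0.1473, 0.0533]
ee_rot: [-2.019, -2.406, -0.0]
force: [0.3, 1.8, -1.6]
width: 0.0855
grip_force: 0.8
```

```bash
python3 -c "
from h import *
to(.536,-.05,.0533,3.7)
im=vision.read_camera('scene')
im2=vision.read_camera('top')
a=cv2.resize(im[90:250,290:450],(400,400),interpolation=cv2.INTER_CUBIC)
b=cv2.resize(im2[110:250,250:390],(400,400),interpolation=cv2.INTER_CUBIC)
cv2.imwrite('pics/g3.png',np.hstack([a,b])[:,:,::-1])"
```

```text
pos [0.5229 0.1473 0.0533] yaw 9.99 tilt [ 0.  0. -1.] F [ 0.3  1.8 -1.6] t 13.2 q [ 0.27  0.23 -0.34  1.    0.    1.67]
dp [-0.1966 -0.0214  0.    ] twistz 6.29
```

View pics/g3.png

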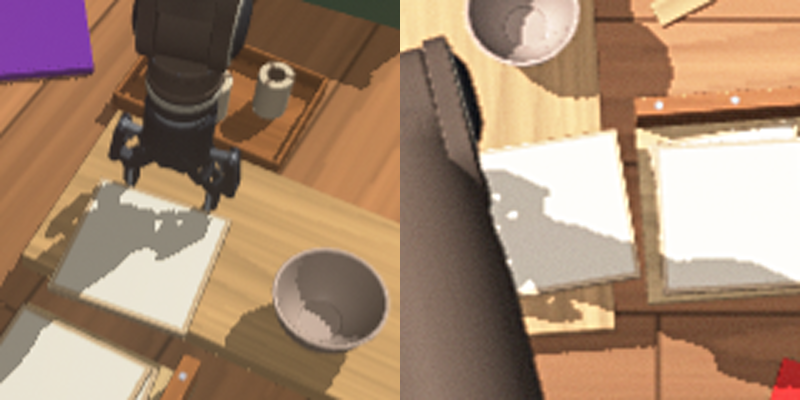

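The shelf is sliding and turning with the two-finger push. It now overhangs the plank edge (top view right edge at about x 630), level and lined up with the pile. I'll keep pushing.

Request:
step_arm([
  {"claw": 0.0854, "dp": [-0.01, 0, 0], "twist": [0, 0, 0.8]},
  {"claw": 0.0854, "dp": [-0.01, 0, 0], "twist": [0, 0, 0.8]},
  {"claw": 0.0854, "dp": [-0.01, 0, 0], "twist": [0, 0, 0.8]},
  {"claw": 0.0854, "dp": [-0.01, 0, 0], "twist": [0, 0, 0.8]},
  {"claw": 0.0854, "dp": [-0.01, 0, 0], "twist": [0, 0, 0.8]},
  {"claw": 0.0854, "dp": [-0.01, 0, 0], "twist": [0, 0, 0.8]},
  {"claw": 0.0854, "dp": [-0.01, 0, 0], "twist": [0, 0, 0.8]},
  {"claw": 0.0854, "dp": [-0.01, 0, 0], "twist": [0, 0, 0.7]},
])

```text
clock: 14.3
position: [0.5331, 0.0682, 0.0534]
ee_rot: [2.148, 2.292, 0.001]
force: [-0.9, 2.5, 1.3]
width: 0.0854
grip_force: 1.1
```

```bash
python3 -c "
from h import *
to(.536,-.05,.0533,3.7)
im=vision.read_camera('scene')
im2=vision.read_camera('top')
a=cv2.resize(im[130:290,230:390],(400,400),interpolation=cv2.INTER_CUBIC)
b=cv2.resize(im2[130:230,310:410],(400,400),interpolation=cv2.INTER_CUBIC)
cv2.imwrite('pics/g4.png',np.hstack([a,b])[:,:,::-1])"
```

```text
pos [0.5331 0.0682 0.0534] yaw 3.72 tilt [ 0.  0. -1.] F [-0.9  2.5  1.3] t 14.3 q [ 0.13  0.22 -0.36  0.99  0.    1.63]
dp [-1.181e-01 -4.700e-03  1.000e-04] twistz 0.02
```

View pics/g4.png

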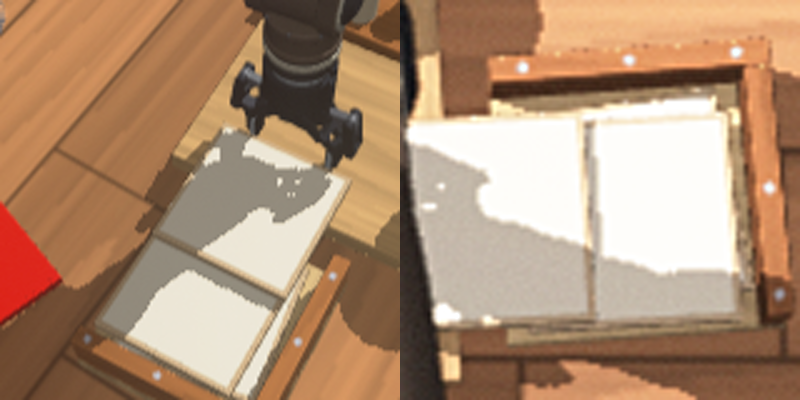

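The loose shelf now bridges to the pile, squared and overlapping the upper shelf (its leading edge is at x of about 590 in the right panel).

Request:
step_arm([
  {"claw": 0.0854, "dp": [-0.011, 0, 0], "twist": [0, 0, 0]},
  {"claw": 0.0854, "dp": [-0.011, 0, 0], "twist": [0, 0, 0]},
  {"claw": 0.0854, "dp": [-0.011, 0, 0], "twist": [0, 0, 0]},
  {"claw": 0.0854, "dp": [-0.011, 0, 0], "twist": [0, 0, 0]},
  {"claw": 0.0854, "dp": [-0.011, 0, 0], "twist": [0, 0, 0]},
  {"claw": 0.0854, "dp": [-0.011, 0, 0], "twist": [0, 0, 0]},
  {"claw": 0.0854, "dp": [-0.011, 0, 0], "twist": [0, 0, 0]},
  {"claw": 0.0854, "dp": [-0.011, 0, 0], "twist": [0, 0, 0]},
])

```text
clock: 15.4
position: [0.5387, -0.0198, 0.0533]
ee_rot: [2.147, 2.293, 0.0]
force: [1.0, 0.9, -0.1]
width: 0.0858
grip_force: 0.8
```

```bash
python3 -c "
from h import *
to(.538,-.05,.0533,3.7)
im=vision.read_camera('scene')
im2=vision.read_camera('top')
a=cv2.resize(im[150:310,230:390],(400,400),interpolation=cv2.INTER_CUBIC)
b=cv2.resize(im2[130:230,310:410],(400,400),interpolation=cv2.INTER_CUBIC)
cv2.imwrite('pics/g5.png',np.hstack([a,b])[:,:,::-1])"
```

```text
pos [ 0.5387 -0.0198  0.0533] yaw 3.77 tilt [ 0.  0. -1.] F [ 1.   0.9 -0.1] t 15.4 q [-0.04  0.22 -0.35  1.    0.    1.47]
dp [-0.0301 -0.0027  0.    ] twistz 0.07
```

View pics/g5.png

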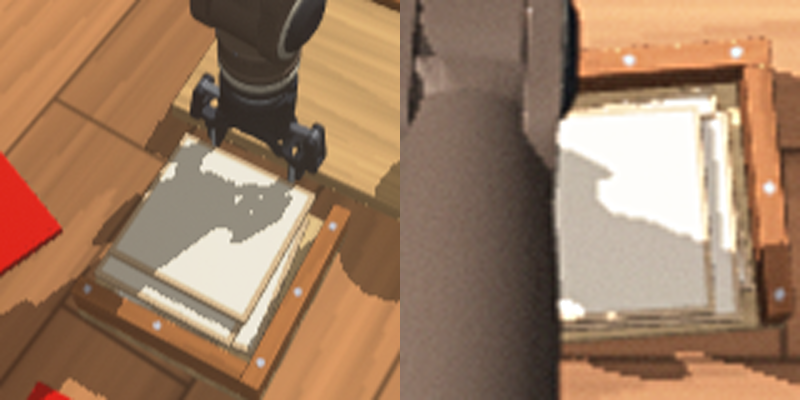

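The shelf lies flat on the pile, about 30 mm short in -y. I'll back off slightly, lower into the gap so the fingers cover all three edges, and push them home.

Request:
step_arm([
  {"claw": 0.0854, "dp": [0.003, 0, 0], "twist": [0, 0, 0]},
  {"claw": 0.0854, "dp": [0, 0, 0.008], "twist": [0, 0, 0]},
  {"claw": 0.0854, "dp": [0, 0, 0.008], "twist": [0, 0, 0]},
  {"claw": 0.0854, "dp": [0, 0, 0.006], "twist": [0, 0, 0]},
  {"claw": 0.0854, "dp": [0, 0, 0.002], "twist": [0, 0, 0]},
  {"claw": 0.0854, "dp": [0, 0, 0.001], "twist": [0, 0, 0]},
  {"claw": 0.0854, "dp": [0, 0, 0.001], "twist": [0, 0, 0]},
  {"claw": 0.0854, "dp": [0, 0, 0], "twist": [0, 0, 0]},
])

```text
clock: 16.5
position: [0.5386, -0.0161, 0.0274]
ee_rot: [2.147, 2.293, 0.0]
force: [0.1, -0.4, -0.3]
width: 0.0852
grip_force: 0.0
```

Request:
step_arm([
  {"claw": 0.0854, "dp": [0, 0, 0.002], "twist": [0, 0, 0]},
  {"claw": 0.0854, "dp": [-0.001, 0, 0.001], "twist": [0, 0, 0]},
  {"claw": 0.0854, "dp": [-0.005, 0, 0], "twist": [0, 0, 0]},
  {"claw": 0.0854, "dp": [-0.005, 0, 0], "twist": [0, 0, 0]},
  {"claw": 0.0854, "dp": [-0.005, 0, 0], "twist": [0, 0, 0]},
  {"claw": 0.0854, "dp": [-0.004, 0, 0], "twist": [0, 0, 0]},
  {"claw": 0.0854, "dp": [-0.004, 0, 0], "twist": [0, 0, 0]},
  {"claw": 0.0854, "dp": [0, 0, 0], "twist": [0, 0, 0]},
])

```text
clock: 17.5
position: [0.5402, -0.0406, 0.0244]
ee_rot: [2.148, 2.292, -0.0]
force: [-0.1, 0.2, -0.4]
width: 0.0855
grip_force: 0.0
```

Request:
step_arm([
  {"claw": 0.0854, "dp": [-0.0015, 0, 0], "twist": [0, 0, 0]},
  {"claw": 0.0854, "dp": [-0.0015, 0, 0], "twist": [0, 0, 0]},
  {"claw": 0.0854, "dp": [-0.001, 0, 0], "twist": [0, 0, 0]},
  {"claw": 0.0854, "dp": [-0.001, 0, 0], "twist": [0, 0, 0]},
  {"claw": 0.0854, "dp": [0, 0, 0], "twist": [0, 0, 0]},
  {"claw": 0.0854, "dp": [0, 0, 0], "twist": [0, 0, 0]},
  {"claw": 0.0854, "dp": [0, 0, 0], "twist": [0, 0, 0]},
  {"claw": 0.0854, "dp": [0, 0, 0], "twist": [0, 0, 0]},
])

```text
clock: 18.5
position: [0.5405, -0.0439, 0.0244]
ee_rot: [-2.145, -2.294, -0.003]
force: [-0.5, 5.9, 0.2]
width: 0.0855
grip_force: 2.6
```

Request:
step_arm([
  {"claw": 0.0854, "dp": [-0.001, 0, 0], "twist": [0, 0, 0]},
  {"claw": 0.0854, "dp": [-0.001, 0, 0], "twist": [0, 0, 0]},
  {"claw": 0.0854, "dp": [-0.001, 0, 0], "twist": [0, 0, 0]},
  {"claw": 0.0854, "dp": [-0.001, 0, 0], "twist": [0, 0, 0]},
  {"claw": 0.0854, "dp": [0, 0, 0], "twist": [0, 0, 0]},
  {"claw": 0.0854, "dp": [0, 0, 0], "twist": [0, 0, 0]},
  {"claw": 0.0854, "dp": [0, 0, 0], "twist": [0, 0, 0]},
  {"claw": 0.0854, "dp": [0, 0, 0], "twist": [0, 0, 0]},
])

```text
clock: 19.5
position: [0.5418, -0.0462, 0.0246]
ee_rot: [-2.142, -2.295, -0.009]
force: [3.1, 12.4, -1.1]
width: 0.0853
grip_force: 5.5
```

Request:
step_arm([
  {"claw": 0.0854, "dp": [-0.001, 0, 0], "twist": [0, 0, 0]},
  {"claw": 0.0854, "dp": [-0.001, 0, 0], "twist": [0, 0, 0]},
  {"claw": 0.0854, "dp": [-0.001, 0, 0], "twist": [0, 0, 0]},
  {"claw": 0.0854, "dp": [-0.001, 0, 0], "twist": [0, 0, 0]},
  {"claw": 0.0854, "dp": [0, 0, 0], "twist": [0, 0, 0]},
  {"claw": 0.0854, "dp": [0, 0, 0], "twist": [0, 0, 0]},
  {"claw": 0.0854, "dp": [0, 0, 0], "twist": [0, 0, 0]},
  {"claw": 0.0854, "dp": [0, 0, 0], "twist": [0, 0, 0]},
])

```text
clock: 20.5
position: [0.5428, -0.0499, 0.0248]
ee_rot: [-2.142, -2.296, -0.012]
force: [4.1, 12.5, -0.4]
width: 0.0855
grip_force: 6.1
```

```bash
python3 -c "
from h import *
to(.54,-.05);print(ctrl.state()['moment'])
im=vision.read_camera('top');cv2.imwrite('pics/raw1.png',im[:,:,::-1])
g=im.astype(int)
# profile along corner y from inner upstand toward left at z .057, several x
co=np.array([.650,-.215]);a=np.radians(3.7);ex=np.array([np.cos(a),np.sin(a)]);ey=np.array([-ex[1],ex[0]])
for X in (-.05,-.09,-.13):
  r=[]
  for Y in np.arange(-.024,.034,.003):
    p=co+X*ex+Y*ey; u=proj('top',[[*p,.057]])[0].round().astype(int); r.append(int(g[u[1],u[0]].sum()))
  print(X,r)
"
```

```text
pos [ 0.5428 -0.0499  0.0248] yaw 3.97 tilt [ 0.004  0.007 -1.   ] F [ 4.1 12.5 -0.4] t 20.5 q [-0.1   0.25 -0.38  0.93  0.01  1.41]
dp [ 0.0001 -0.0028 -0.    ] twistz None
[ 2.51870444 -1.00992876  0.4664728 ]
-0.05 [250, 408, 418, 456, 483, 476, 473, 274, 146, 550, 694, 765, 761, 757, 757, 757, 757, 757, 757, 757]
-0.09 [299, 460, 644, 756, 680, 509, 512, 331, 136, 472, 690, 757, 761, 757, 757, 757, 757, 757, 757, 757]
-0.13 [271, 243, 248, 230, 236, 238, 193, 112, 132, 377, 421, 499, 549, 552, 547, 565, 553, 555, 548, 554]
```

Request:
step_arm([
  {"claw": 0.0854, "dp": [-0.001, 0, 0], "twist": [0, 0, 0]},
  {"claw": 0.0854, "dp": [-0.001, 0, 0], "twist": [0, 0, 0]},
  {"claw": 0.0854, "dp": [-0.001, 0, 0], "twist": [0, 0, 0]},
  {"claw": 0.0854, "dp": [0, 0, 0], "twist": [0, 0, 0]},
  {"claw": 0.0854, "dp": [0, 0, 0], "twist": [0, 0, 0]},
  {"claw": 0.0854, "dp": [0, 0, 0], "twist": [0, 0, 0]},
  {"claw": 0.0854, "dp": [0, 0, 0], "twist": [0, 0, 0]},
  {"claw": 0.0854, "dp": [0, 0, 0], "twist": [0, 0, 0]},
])

```text
clock: 21.55
position: [0.543, -0.0517, 0.025]
ee_rot: [-2.14, -2.295, -0.015]
force: [3.9, 16.6, -0.2]
width: 0.0857
grip_force: 8.4
```

Request:
step_arm([
  {"claw": 0.0854, "dp": [-0.001, 0, 0], "twist": [0, 0, 0]},
  {"claw": 0.0854, "dp": [-0.001, 0, 0], "twist": [0, 0, 0]},
  {"claw": 0.0854, "dp": [-0.001, 0, 0], "twist": [0, 0, 0]},
  {"claw": 0.0854, "dp": [0, 0, 0], "twist": [0, 0, 0]},
  {"claw": 0.0854, "dp": [0, 0, 0], "twist": [0, 0, 0]},
  {"claw": 0.0854, "dp": [0, 0, 0], "twist": [0, 0, 0]},
  {"claw": 0.0854, "dp": [0, 0, 0], "twist": [0, 0, 0]},
  {"claw": 0.0854, "dp": [0, 0, 0], "twist": [0, 0, 0]},
])

```text
clock: 22.55
position: [0.5431, -0.0528, 0.025]
ee_rot: [-2.136, -2.295, -0.019]
force: [3.6, 24.4, 1.3]
width: 0.0856
grip_force: 12.1
```

Request:
step_arm([
  {"claw": 0.0854, "dp": [0.007, 0, 0], "twist": [0, 0, 0]},
  {"claw": 0.0854, "dp": [0.009, 0, 0], "twist": [0, 0, 0]},
  {"claw": 0.0854, "dp": [0, 0, -0.03], "twist": [0, 0, 0]},
  {"claw": 0.0854, "dp": [0, 0, -0.05], "twist": [0, 0, 0]},
  {"claw": 0.0854, "dp": [0, 0, -0.02], "twist": [0, 0, -10]},
  {"claw": 0.0854, "dp": [0, 0, 0], "twist": [0, 0, -10]},
  {"claw": 0.0854, "dp": [0, 0, 0], "twist": [0, 0, -10]},
  {"claw": 0.0854, "dp": [0, 0, 0], "twist": [0, 0, -10]},
])

```text
clock: 23.55
position: [0.5401, -0.0433, 0.1243]
ee_rot: [1.226, 2.892, -0.001]
force: [-0.8, -0.2, 0.1]
width: 0.0857
grip_force: 0.0
```

Request:
step_arm([
  {"claw": 0.0854, "dp": [0, 0, 0], "twist": [0, 0, -10]},
  {"claw": 0.0854, "dp": [0, 0, 0], "twist": [0, 0, -10]},
  {"claw": 0.0854, "dp": [0, 0, 0], "twist": [0, 0, -10]},
  {"claw": 0.0854, "dp": [0, 0, 0], "twist": [0, 0, -10]},
  {"claw": 0.0854, "dp": [0, 0, 0], "twist": [0, 0, -10]},
  {"claw": 0.0854, "dp": [0.05, -0.04, 0], "twist": [0, 0, 0]},
  {"claw": 0.0854, "dp": [0.05, -0.04, 0], "twist": [0, 0, 0]},
  {"claw": 0.0854, "dp": [0, 0, 0], "twist": [0, 0, 0]},
])

```text
clock: 24.55
position: [0.445, -0.1294, 0.1243]
ee_rot: [0.095, -3.139, 0.001]
force: [0.8, 0.1, -0.3]
width: 0.0851
grip_force: 0.0
```

```bash
python3 -c "
from h import *
to(.424,-.149,.0245,93.7)"
```

```text
pos [ 0.445  -0.1294  0.1243] yaw 93.48 tilt [-0.001 -0.001 -1.   ] F [ 0.8  0.1 -0.3] t 24.55 q [-0.28  0.04 -0.4   1.13 -0.   -0.34]
dp [ 0.022  -0.0183  0.0998] twistz -0.22
```

Request:
step_arm([
  {"claw": 0.0854, "dp": [0.022, -0.018, 0], "twist": [0, 0, 0]},
  {"claw": 0.0854, "dp": [0, 0, 0.03], "twist": [0, 0, -0.2]},
  {"claw": 0.0854, "dp": [0, 0, 0.04], "twist": [0, 0, 0]},
  {"claw": 0.0854, "dp": [0, 0, 0.025], "twist": [0, 0, 0]},
  {"claw": 0.0854, "dp": [0, 0, 0.005], "twist": [0, 0, 0]},
  {"claw": 0.0854, "dp": [-0.003, 0, 0], "twist": [0, 0, 0]},
  {"claw": 0.0854, "dp": [-0.004, 0, 0], "twist": [0, 0, 0]},
  {"claw": 0.0854, "dp": [-0.004, 0, 0], "twist": [0, 0, 0]},
])

```text
clock: 25.55
position: [0.4394, -0.1462, 0.0253]
ee_rot: [-0.109, 3.138, -0.001]
force: [-0.2, 0.6, -0.4]
width: 0.0856
grip_force: 0.0
```

Request:
step_arm([
  {"claw": 0.0854, "dp": [-0.003, 0, 0], "twist": [0, 0, 0]},
  {"claw": 0.0854, "dp": [-0.003, 0, 0], "twist": [0, 0, 0]},
  {"claw": 0.0854, "dp": [-0.003, 0, 0], "twist": [0, 0, 0]},
  {"claw": 0.0854, "dp": [-0.003, 0, 0], "twist": [0, 0, 0]},
  {"claw": 0.0854, "dp": [-0.003, 0, 0], "twist": [0, 0, 0]},
  {"claw": 0.0854, "dp": [-0.003, 0, 0], "twist": [0, 0, 0]},
  {"claw": 0.0854, "dp": [0, 0, 0], "twist": [0, 0, 0]},
  {"claw": 0.0854, "dp": [0, 0, 0], "twist": [0, 0, 0]},
])

```text
clock: 26.55
position: [0.4564, -0.1447, 0.0242]
ee_rot: [-0.109, 3.139, 0.001]
force: [-1.4, -0.9, -0.8]
width: 0.0851
grip_force: 0.6
```

Request:
step_arm([
  {"claw": 0.0854, "dp": [-0.002, 0, 0], "twist": [0, 0, 0]},
  {"claw": 0.0854, "dp": [-0.002, 0, 0], "twist": [0, 0, 0]},
  {"claw": 0.0854, "dp": [-0.002, 0, 0], "twist": [0, 0, 0]},
  {"claw": 0.0854, "dp": [-0.002, 0, 0], "twist": [0, 0, 0]},
  {"claw": 0.0854, "dp": [-0.002, 0, 0], "twist": [0, 0, 0]},
  {"claw": 0.0854, "dp": [-0.002, 0, 0], "twist": [0, 0, 0]},
  {"claw": 0.0854, "dp": [0, 0, 0], "twist": [0, 0, 0]},
  {"claw": 0.0854, "dp": [0, 0, 0], "twist": [0, 0, 0]},
])

```text
clock: 27.55
position: [0.4676, -0.1437, 0.0242]
ee_rot: [0.109, -3.139, -0.001]
force: [-6.5, -0.4, 3.5]
width: 0.0857
grip_force: 2.8
```

Request:
step_arm([
  {"claw": 0.0854, "dp": [-0.001, 0, 0], "twist": [0, 0, 0]},
  {"claw": 0.0854, "dp": [-0.001, 0, 0], "twist": [0, 0, 0]},
  {"claw": 0.0854, "dp": [-0.001, 0, 0], "twist": [0, 0, 0]},
  {"claw": 0.0854, "dp": [-0.001, 0, 0], "twist": [0, 0, 0]},
  {"claw": 0.0854, "dp": [0, 0, 0], "twist": [0, 0, 0]},
  {"claw": 0.0854, "dp": [0, 0, 0], "twist": [0, 0, 0]},
  {"claw": 0.0854, "dp": [0, 0, 0], "twist": [0, 0, 0]},
  {"claw": 0.0854, "dp": [0, 0, 0], "twist": [0, 0, 0]},
])

```text
clock: 28.55
position: [0.4714, -0.1435, 0.0242]
ee_rot: [0.109, -3.138, -0.0]
force: [-6.1, -0.5, 3.9]
width: 0.0856
grip_force: 3.2
```

Request:
step_arm([
  {"claw": 0.0854, "dp": [-0.001, 0, 0], "twist": [0, 0, 0]},
  {"claw": 0.0854, "dp": [-0.001, 0, 0], "twist": [0, 0, 0]},
  {"claw": 0.0854, "dp": [-0.001, 0, 0], "twist": [0, 0, 0]},
  {"claw": 0.0854, "dp": [-0.001, 0, 0], "twist": [0, 0, 0]},
  {"claw": 0.0854, "dp": [0, 0, 0], "twist": [0, 0, 0]},
  {"claw": 0.0854, "dp": [0, 0, 0], "twist": [0, 0, 0]},
  {"claw": 0.0854, "dp": [0, 0, 0], "twist": [0, 0, 0]},
  {"claw": 0.0854, "dp": [0, 0, 0], "twist": [0, 0, 0]},
])

```text
clock: 29.55
position: [0.4729, -0.143, 0.0238]
ee_rot: [0.109, -3.134, -0.001]
force: [-14.6, -1.7, 9.5]
width: 0.0853
grip_force: 7.3
```

Request:
step_arm([
  {"claw": 0.0854, "dp": [-0.001, 0, 0], "twist": [0, 0, 0]},
  {"claw": 0.0854, "dp": [-0.001, 0, 0], "twist": [0, 0, 0]},
  {"claw": 0.0854, "dp": [-0.001, 0, 0], "twist": [0, 0, 0]},
  {"claw": 0.0854, "dp": [0, 0, 0], "twist": [0, 0, 0]},
  {"claw": 0.0854, "dp": [0, 0, 0], "twist": [0, 0, 0]},
  {"claw": 0.0854, "dp": [0, 0, 0], "twist": [0, 0, 0]},
  {"claw": 0.0854, "dp": [0, 0, 0], "twist": [0, 0, 0]},
  {"claw": 0.0854, "dp": [0, 0, 0], "twist": [0, 0, 0]},
])

```text
clock: 30.55
position: [0.4747, -0.1421, 0.0234]
ee_rot: [0.109, -3.132, -0.003]
force: [-17.1, 1.4, 10.4]
width: 0.0855
grip_force: 8.6
```

Request:
step_arm([
  {"claw": 0.0854, "dp": [-0.001, 0, 0], "twist": [0, 0, 0]},
  {"claw": 0.0854, "dp": [-0.001, 0, 0], "twist": [0, 0, 0]},
  {"claw": 0.0854, "dp": [-0.001, 0, 0], "twist": [0, 0, 0]},
  {"claw": 0.0854, "dp": [-0.001, 0, 0], "twist": [0, 0, 0]},
  {"claw": 0.0854, "dp": [0, 0, 0], "twist": [0, 0, 0]},
  {"claw": 0.0854, "dp": [0, 0, 0], "twist": [0, 0, 0]},
  {"claw": 0.0854, "dp": [0, 0, 0], "twist": [0, 0, 0]},
  {"claw": 0.0854, "dp": [0, 0, 0], "twist": [0, 0, 0]},
])

```text
clock: 31.55
position: [0.4759, -0.1419, 0.023]
ee_rot: [0.108, -3.126, -0.003]
force: [-26.1, -0.0, 15.9]
width: 0.0853
grip_force: 13.1
```

Request:
step_arm([
  {"claw": 0.0854, "dp": [0.008, 0, 0], "twist": [0, 0, 0]},
  {"claw": 0.0854, "dp": [0.01, 0, 0], "twist": [0, 0, 0]},
  {"claw": 0.0854, "dp": [0, 0, -0.03], "twist": [0, 0, 0]},
  {"claw": 0.0854, "dp": [0, 0, -0.05], "twist": [0, 0, 0]},
  {"claw": 0.0854, "dp": [0, 0, -0.02], "twist": [0, 0, 0]},
  {"claw": 0.0854, "dp": [-0.042, 0.05, 0], "twist": [0, 0, 0]},
  {"claw": 0.0854, "dp": [-0.042, 0.05, 0], "twist": [0, 0, 0]},
  {"claw": 0.0854, "dp": [0, 0, 0], "twist": [0, 0, 10]},
])

```text
clock: 32.55
position: [0.5416, -0.0399, 0.1246]
ee_rot: [0.164, 3.134, 0.002]
force: [-0.3, -1.0, 0.7]
width: 0.0855
grip_force: 0.0
```

Request:
step_arm([
  {"claw": 0.0854, "dp": [0, 0, 0], "twist": [0, 0, 10]},
  {"claw": 0.0854, "dp": [0, 0, 0], "twist": [0, 0, 10]},
  {"claw": 0.0854, "dp": [0, 0, 0], "twist": [0, 0, 10]},
  {"claw": 0.0854, "dp": [0, 0, 0], "twist": [0, 0, 10]},
  {"claw": 0.0854, "dp": [0, 0, 0], "twist": [0, 0, 10]},
  {"claw": 0.0854, "dp": [0, 0, 0], "twist": [0, 0, 10]},
  {"claw": 0.0854, "dp": [0, 0, 0], "twist": [0, 0, 10]},
  {"claw": 0.0854, "dp": [0, 0, 0], "twist": [0, 0, 10]},
])

```text
clock: 33.55
position: [0.5394, -0.043, 0.1247]
ee_rot: [2.149, 2.29, 0.002]
force: [0.2, 0.5, 0.2]
width: 0.0855
grip_force: 0.0
```

```bash
python3 -c "
from h import *
to(.562,-.034,.0245,3.7)"
```

```text
pos [ 0.5394 -0.043   0.1247] yaw 3.65 tilt [ 0.002  0.    -1.   ] F [0.2 0.5 0.2] t 33.55 q [-0.08  0.18 -0.24  1.15  0.    1.43]
dp [0.0075 0.0229 0.1002] twistz -0.05
```

Request:
step_arm([
  {"claw": 0.0854, "dp": [0.008, 0.023, 0], "twist": [0, 0, 0]},
  {"claw": 0.0854, "dp": [0, 0, 0.04], "twist": [0, 0, 0]},
  {"claw": 0.0854, "dp": [0, 0, 0.04], "twist": [0, 0, 0]},
  {"claw": 0.0854, "dp": [0, 0, 0.017], "twist": [0, 0, 0]},
  {"claw": 0.0854, "dp": [0, 0, 0.003], "twist": [0, 0, 0]},
  {"claw": 0.0854, "dp": [-0.005, 0, 0], "twist": [0, 0, 0]},
  {"claw": 0.0854, "dp": [-0.005, 0, 0], "twist": [0, 0, 0]},
  {"claw": 0.0854, "dp": [-0.004, 0, 0], "twist": [0, 0, 0]},
])

```text
clock: 34.55
position: [0.5628, -0.048, 0.0254]
ee_rot: [2.143, 2.296, 0.002]
force: [-0.1, -0.3, 0.2]
width: 0.0853
grip_force: 0.0
```

Request:
step_arm([
  {"claw": 0.0854, "dp": [-0.002, 0, 0], "twist": [0, 0, 0]},
  {"claw": 0.0854, "dp": [-0.002, 0, 0], "twist": [0, 0, 0]},
  {"claw": 0.0854, "dp": [-0.001, 0, 0], "twist": [0, 0, 0]},
  {"claw": 0.0854, "dp": [-0.001, 0, 0], "twist": [0, 0, 0]},
  {"claw": 0.0854, "dp": [0, 0, 0], "twist": [0, 0, 0]},
  {"claw": 0.0854, "dp": [0, 0, 0], "twist": [0, 0, 0]},
  {"claw": 0.0854, "dp": [0, 0, 0], "twist": [0, 0, 0]},
  {"claw": 0.0854, "dp": [0, 0, 0], "twist": [0, 0, 0]},
])

```text
clock: 35.55
position: [0.5627, -0.0525, 0.0246]
ee_rot: [-2.142, -2.297, -0.003]
force: [-0.4, 6.0, 4.3]
width: 0.0851
grip_force: 3.1
```

Request:
step_arm([
  {"claw": 0.0854, "dp": [-0.001, 0, 0], "twist": [0, 0, 0]},
  {"claw": 0.0854, "dp": [-0.001, 0, 0], "twist": [0, 0, 0]},
  {"claw": 0.0854, "dp": [-0.001, 0, 0], "twist": [0, 0, 0]},
  {"claw": 0.0854, "dp": [-0.001, 0, 0], "twist": [0, 0, 0]},
  {"claw": 0.0854, "dp": [-0.001, 0, 0], "twist": [0, 0, 0]},
  {"claw": 0.0854, "dp": [-0.001, 0, 0], "twist": [0, 0, 0]},
  {"claw": 0.0854, "dp": [0, 0, 0], "twist": [0, 0, 0]},
  {"claw": 0.0854, "dp": [0, 0, 0], "twist": [0, 0, 0]},
])

```text
clock: 36.55
position: [0.5628, -0.0546, 0.0247]
ee_rot: [-2.134, -2.296, -0.012]
force: [-1.5, 20.8, 6.6]
width: 0.0855
grip_force: 10.5
```

Request:
step_arm([
  {"claw": 0.0854, "dp": [-0.001, 0, 0], "twist": [0, 0, 0]},
  {"claw": 0.0854, "dp": [-0.001, 0, 0], "twist": [0, 0, 0]},
  {"claw": 0.0854, "dp": [-0.001, 0, 0], "twist": [0, 0, 0]},
  {"claw": 0.0854, "dp": [0, 0, 0], "twist": [0, 0, 0]},
  {"claw": 0.0854, "dp": [0, 0, 0], "twist": [0, 0, 0]},
  {"claw": 0.0854, "dp": [0, 0, 0], "twist": [0, 0, 0]},
  {"claw": 0.0854, "dp": [0, 0, 0], "twist": [0, 0, 0]},
  {"claw": 0.0854, "dp": [0, 0, 0], "twist": [0, 0, 0]},
])

```text
clock: 37.55
position: [0.5628, -0.0547, 0.0248]
ee_rot: [-2.13, -2.294, -0.019]
force: [-2.2, 32.2, 9.4]
width: 0.0853
grip_force: 16.6
```

The -y push is now solid (no motion, +11 N). I'll repeat the +x push to be sure of that side.

Request:
step_arm([
  {"claw": 0.0854, "dp": [0.008, 0, 0], "twist": [0, 0, 0]},
  {"claw": 0.0854, "dp": [0.012, 0, 0], "twist": [0, 0, 0]},
  {"claw": 0.0854, "dp": [0, 0, -0.03], "twist": [0, 0, 0]},
  {"claw": 0.0854, "dp": [0, 0, -0.05], "twist": [0, 0, 0]},
  {"claw": 0.0854, "dp": [0, 0, -0.02], "twist": [0, 0, -10]},
  {"claw": 0.0854, "dp": [0, 0, 0], "twist": [0, 0, -10]},
  {"claw": 0.0854, "dp": [0, 0, 0], "twist": [0, 0, -10]},
  {"claw": 0.0854, "dp": [0, 0, 0], "twist": [0, 0, -10]},
])

```text
clock: 38.55
position: [0.5615, -0.0429, 0.124]
ee_rot: [-1.221, -2.895, 0.002]
force: [0.4, -0.7, 0.0]
width: 0.0851
grip_force: 0.0
```

Request:
step_arm([
  {"claw": 0.0854, "dp": [0, 0, 0], "twist": [0, 0, -10]},
  {"claw": 0.0854, "dp": [0, 0, 0], "twist": [0, 0, -10]},
  {"claw": 0.0854, "dp": [0, 0, 0], "twist": [0, 0, -10]},
  {"claw": 0.0854, "dp": [0, 0, 0], "twist": [0, 0, -10]},
  {"claw": 0.0854, "dp": [0, 0, 0], "twist": [0, 0, -10]},
  {"claw": 0.0854, "dp": [0.055, -0.048, 0], "twist": [0, 0, 0]},
  {"claw": 0.0854, "dp": [0.055, -0.048, 0], "twist": [0, 0, 0]},
  {"claw": 0.0854, "dp": [0, 0, 0], "twist": [0, 0, 0]},
])

```text
clock: 39.55
position: [0.4705, -0.1333, 0.1241]
ee_rot: [0.101, -3.138, 0.002]
force: [0.7, 0.8, 0.3]
width: 0.0851
grip_force: 0.0
```

```bash
python3 -c "
from h import *
to(.456,-.145,.0245,93.7)"
```

```text
pos [ 0.4705 -0.1333  0.1241] yaw 93.67 tilt [-0.002 -0.001 -1.   ] F [0.7 0.8 0.3] t 39.55 q [-0.28  0.09 -0.35  1.13 -0.   -0.34]
dp [ 0.0151 -0.0106  0.0996] twistz -0.03
```

Request:
step_arm([
  {"claw": 0.0854, "dp": [0.015, -0.01, 0], "twist": [0, 0, 0]},
  {"claw": 0.0854, "dp": [0, 0, 0.04], "twist": [0, 0, 0]},
  {"claw": 0.0854, "dp": [0, 0, 0.04], "twist": [0, 0, 0]},
  {"claw": 0.0854, "dp": [0, 0, 0.017], "twist": [0, 0, 0]},
  {"claw": 0.0854, "dp": [0, 0, 0.002], "twist": [0, 0, 0]},
  {"claw": 0.0854, "dp": [-0.005, 0, 0], "twist": [0, 0, 0]},
  {"claw": 0.0854, "dp": [-0.005, 0, 0], "twist": [0, 0, 0]},
  {"claw": 0.0854, "dp": [-0.004, 0, 0], "twist": [0, 0, 0]},
])

```text
clock: 40.55
position: [0.4743, -0.1412, 0.0261]
ee_rot: [-0.109, 3.138, -0.001]
force: [-0.4, 0.6, -0.5]
width: 0.0853
grip_force: 0.0
```

Request:
step_arm([
  {"claw": 0.0854, "dp": [-0.002, 0, 0], "twist": [0, 0, 0]},
  {"claw": 0.0854, "dp": [-0.002, 0, 0], "twist": [0, 0, 0]},
  {"claw": 0.0854, "dp": [-0.002, 0, 0], "twist": [0, 0, 0]},
  {"claw": 0.0854, "dp": [-0.001, 0, 0], "twist": [0, 0, 0]},
  {"claw": 0.0854, "dp": [-0.001, 0, 0], "twist": [0, 0, 0]},
  {"claw": 0.0854, "dp": [-0.001, 0, 0], "twist": [0, 0, 0]},
  {"claw": 0.0854, "dp": [0, 0, 0], "twist": [0, 0, 0]},
  {"claw": 0.0854, "dp": [0, 0, 0], "twist": [0, 0, 0]},
])

```text
clock: 41.55
position: [0.476, -0.1402, 0.0244]
ee_rot: [0.109, -3.129, -0.0]
force: [-20.6, -2.0, 13.5]
width: 0.0852
grip_force: 10.5
```

Request:
step_arm([
  {"claw": 0.0854, "dp": [-0.001, 0, 0], "twist": [0, 0, 0]},
  {"claw": 0.0854, "dp": [-0.001, 0, 0], "twist": [0, 0, 0]},
  {"claw": 0.0854, "dp": [-0.001, 0, 0], "twist": [0, 0, 0]},
  {"claw": 0.0854, "dp": [0, 0, 0], "twist": [0, 0, 0]},
  {"claw": 0.0854, "dp": [0, 0, 0], "twist": [0, 0, 0]},
  {"claw": 0.0854, "dp": [0, 0, 0], "twist": [0, 0, 0]},
  {"claw": 0.0854, "dp": [0, 0, 0], "twist": [0, 0, 0]},
  {"claw": 0.0854, "dp": [0, 0, 0], "twist": [0, 0, 0]},
])

```text
clock: 42.55
position: [0.476, -0.14, 0.0241]
ee_rot: [0.109, -3.123, 0.0]
force: [-30.8, -3.6, 20.9]
width: 0.0854
grip_force: 15.9
```

Request:
step_arm([
  {"claw": 0.0854, "dp": [0.01, 0, 0], "twist": [0, 0, 0]},
  {"claw": 0.0854, "dp": [0.015, 0, 0], "twist": [0, 0, 0]},
  {"claw": 0.0854, "dp": [0.01, 0, -0.04], "twist": [0, 0, 0]},
  {"claw": 0.0854, "dp": [0.03, 0, -0.05], "twist": [0, 0, 0]},
  {"claw": 0.0854, "dp": [0.04, 0, -0.03], "twist": [0, 0, 0]},
  {"claw": 0.0854, "dp": [0.04, 0, 0], "twist": [0, 0, 0]},
  {"claw": 0.0854, "dp": [0.03, 0, 0], "twist": [0, 0, 0]},
  {"claw": 0.0854, "dp": [0, 0, 0], "twist": [0, 0, 0]},
])

```text
clock: 43.55
position: [0.3091, -0.1523, 0.1455]
ee_rot: [-0.106, 3.139, -0.001]
force: [0.9, 0.1, -0.4]
width: 0.0853
grip_force: 0.0
```

```bash
python3 -c "
from h import *
to(.4,-.1)
im=vision.read_camera('scene')
im2=vision.read_camera('top')
a=cv2.resize(im[85:305,250:410],(400,550),interpolation=cv2.INTER_CUBIC)
b=cv2.resize(im2[130:230,310:410],(400,400),interpolation=cv2.INTER_CUBIC)
c=cv2.resize(im2[90:250,170:330],(150,150))
d=np.zeros((550,400,3),np.uint8);d[:400]=b;d[400:,:150]=c
cv2.imwrite('pics/end.png',np.hstack([a,d])[:,:,::-1])"
```

```text
pos [ 0.3091 -0.1523  0.1455] yaw 93.87 tilt [ 0.001 -0.001 -1.   ] F [ 0.9  0.1 -0.4] t 43.55 q [-0.46 -0.2  -0.57  1.2   0.   -0.53]
dp [-0.0943  0.046   0.0001] twistz None
```

View pics/end.png

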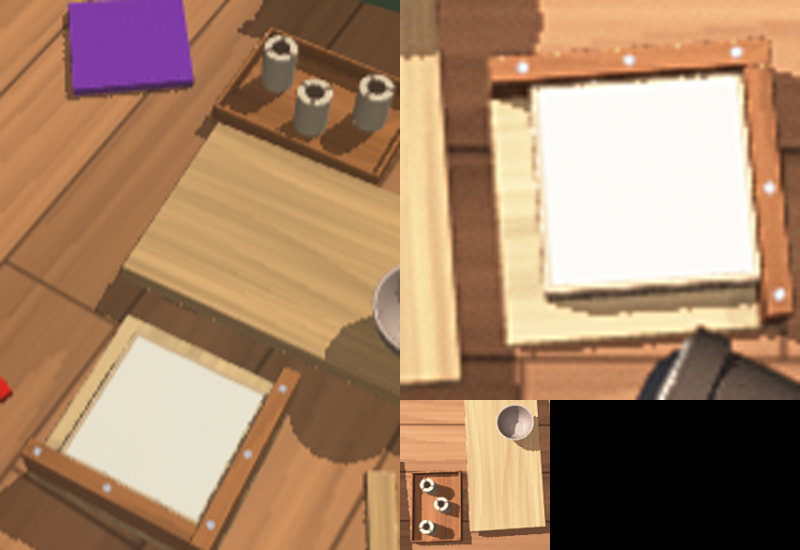

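The final views show one flush pile tight against both upstands (top panel from (533,80) to (758,290)). All three props stand in the tray, the bowl has not moved, and the arm is clear.

```bash
python3 -c "
from bench import ctrl
print(ctrl.finish_job())"
```

```text
the job is handed in; nothing more can be done
None
```

I handed the job in at about 44 s: the final pictures show the prop upright in the tray with the other two still standing, the loose shelf slid across, and all three shelves flush and tight against both upstands with the bowl undisturbed; no verdict came back.

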